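# Load the drill-bit cassette under the dock's leaf spring

## Robot

A 7-joint arm with a two-finger parallel gripper is mounted at the origin on the work surface. World frame = base frame: x ahead of the robot, y to its left, z up, the work surface at z = 0. Lengths are in m, angles in rad, forces in N, time in s.
With the tool pointing down it reaches from about 0.35 to 0.9 m from the base axis. Payload 8.1 kg.
Tool frame: the origin (TCP) lies at the centre of the arm's flange, where the gripper is bolted on; the fingertips stand 178 mm ahead of it and the grasp point (between the pads) lies 159 mm ahead of it; z points along the fingers, y is the line along which they close (so a half turn about z gives the same grasp; the last joint's range is limited). The gripper opens to 92 mm and grips with 3 to 60 N. Pads are 19 mm wide; open, the fingers measure 130 mm over their backs; the gripper's body (75 mm by 190 mm) begins 47 mm behind the grasp point.
Start: joints at [1.113, 0.434, 0.025, 1.573, -0.012, 1.134, -0.075], TCP at [0.217, -0.586, 0.405] pointing down, gripper open.
Joint ranges: [-2.62, 2.62], [-0.44, 2.09], [-1.27, 1.32], [0.08, 2.57], [-1.32, 4.46], [0.12, 2], [-2.74, 2.74]. Speed limits (rad/s): [2.22, 2.22, 3.01, 3.01, 3.14, 3.14, 3.14].

## Interface

Orientations are given as a rotation vector (axis times angle).
In Python, from cell import arm gives the robot as it stands. The module is installed in compiled form; this text tells all that it offers.
- The arm moves only by the shell command python3 -m inch 'ROWS' [FORCE]. ROWS is text: rows parted by semicolons, each of 5 numbers parted by spaces: the shift along the tool's x, y, z in m, then the turn about the tool's z in rad, then the finger opening in m, from 0 to 0.0918. In form: x y z roll fingers; .... A call has 1 to 5 rows; each row is the pose to reach, as a shift and turn from the pose commanded when the call began, along the tool's axes at that moment; what a row does not reach only later rows make up. A row lasts 1/10 s, in which the tool goes at most 50 mm and 8.59 degrees, less where a joint would pass 70% of its speed; a pose out of reach is approached as far as the arm can. A call with a gripper value outside its range is refused whole. The fingers move at their own pace and stop on an object; FORCE is the grip in N (left out, the last holds). Time passes only in rows, so rows that repeat a pose let the fingers close. It gives the time, the measured TCP pose, the force, the opening and the grip force at its end, in the units of the state.
- arm.observe(): the state, without advancing time (a new reading comes with each control period).
- arm.get_image(name): name is "scene" or "top" or "wrist"; returns the picture (420x560x3 uint8, red, green, blue); there is no depth.
- arm.get_calibration(name): a dict with "intrinsics" (3x3 intrinsics, pixels), "pose" (4x4, takes a point from camera to world coordinates). Camera axes: x right, y up, looking along -z (the intrinsics and any distortion apply to the point x, -y, -z); pixel columns grow to the right and rows downward; lengths in m; the calibration is good to about 2 mm. A picture is of the moment at which its call begins: read the wrist's pose just before it. get_calibration takes no time and is no camera call; for the wrist camera it gives the pose at the moment of the call.
- arm.sign_off(): hands the job in; it is judged then, once.
Trained networks look in the newest picture that a camera, given by its name, has taken for a name from the list of things; names that differ only in an ending like _2 or _b are one class to them, and where a whole thing is asked for, a point or a joint stands for the part that bears it (a point fixed in the world has none). Each returns a list of dicts, best first, with "conf" (0 to 1); they miss things now and then, are a little off and sometimes report something else, mostly with a low value. They report only what shows in the picture. A call takes as long as a camera call. They do not tell look-alikes from the thing itself.
- arm.look_for(camera, query): "point" ([row, column] in pixels, amid what is visible of it).
- arm.silhouettes(camera, query): "region" (420x560 bool, what is visible of it) and "point" ([row, column] in pixels, amid what is visible of it).
- arm.place_of(camera, query): "point" ([row, column] in pixels: a listed point, or the origin of a listed thing).
The state is a dict: "clock": time; "joints": joint angles; "dq": joint speeds; "joint_efforts": joint torques, N m; "position": TCP position; "ee_rot": TCP orientation; "force": force on the tool from outside, world axes, zero at the start; "ft_torque": the same for the moment, N m; "width": opening from 0.0 (shut) to 1.0 (fully open); "gripper_force": force on a finger pad.
Only numpy, scipy, OpenCV 4.12 (cv2) and the standard library are available. Lean on these libraries where they do the work, as an engineer would, in place of code of your own. Each camera call takes 0.05 s, during which the arm holds its last target. There are 200 camera calls.

## Task

The blue cassette of nail-drill bits sits raised on the green sprung bed of its dock. With the fingertips on its black thumb pad, press it down hard so that it gets below the black crossbar and, still pressing, push it under the brass leaf spring until it is fully home against the end stop and the bed has popped up behind it; then let go and move clear. Do not pick the cassette up, and leave the two polish bottles, the cream jar and the buffer block where they stand.

Things in the scene. Friction and masses are not known exactly. Their poses are not given: they have to be found in the camera images.
- dock: Fixed dock, 235 x 100 mm, turned by up to 0.45 rad. Origin: centre of its underside, at table height. Its x axis is the sliding direction, from the open entry end (x -117 mm) to the white end stop (face at x +105 mm); z up. Channel floor 10 mm above the origin; white guide rails 24 mm high, 67 mm apart. Highest point: the crossbar's posts, 43 mm.
- bed (a joint): Travel of the green sprung bed in the channel floor, m. 0: up, 8 mm above the floor; grows as pressed; 0.008: level with the floor. Moves straight up and down, never tilts; spring 8 N at 0, 12 N at 0.008. 50 mm wide, dock x -110 to -23 mm. Once the cassette's rear end is past dock x -23 mm the bed springs up behind it and keeps it from sliding back.
- leaf (a joint): Angle of the brass leaf spring (28 mm wide) behind the crossbar, rad. 0: down and free. It is anchored on top of the end stop and slopes gently down towards the entry; its foot touches at dock x +64 mm and a lip turned up towards the entry lifts it over the cassette's front edge. With the cassette under it, it reads about 0.06 and presses on the deck with about 4 N.
- lintel (a point): Middle of the lower entry-side edge of the black crossbar: dock x +32 mm, 27.5 mm above the dock's underside. The bar is 10 mm thick along x, top 40 mm above the underside. The raised cassette's deck is 32 mm above the underside, 4.5 mm too high to pass; pressed down by 6 to 8 mm it passes. Axes as the dock.
- stop (a point): Foot of the end stop's face, at the channel floor: dock x +105 mm, 10 mm above the dock's underside. Axes as the dock.
- cassette: Loose blue cassette, 120 (x) x 64 (y) x 14 mm thick, 0.14 to 0.26 kg; bits fixed in its deck, under 2 mm proud. Origin: centre of its underside; x along the dock's x. Starts raised on the bed, origin at dock x -53 to -36 mm. Home: front face (x +60 mm) at the stop, origin at dock x +45 mm, 10 mm above the dock's underside. Pushing it takes about 3 N, 8 to 12 N under the leaf spring.
- thumb_pad (a point): Middle of the black rubber thumb pad on the deck, 14 mm above the cassette's underside, at cassette x -42 mm. Pad 26 x 56 mm (x -58 to -32 mm). Just ahead is the white cross rib to push against: x -30 to -22 mm, 56 mm wide, 12 mm above the deck, rear face 12 mm ahead (+x) of this point; it stays outside the crossbar. Axes as the cassette.
- polish_red: Red nail-polish bottle with black cap, 34 mm diameter, 75 mm high, standing loose beside the dock; origin at the centre of its underside. Leave alone.
- polish_orange: Orange nail-polish bottle with black cap, 34 mm diameter, 75 mm high, loose; origin at the centre of its underside. Leave alone.
- cream_jar: Amber cream jar with white lid, 48 mm diameter, 42 mm high, loose; origin at the centre of its underside. Leave alone.
- buffer: Grey and white nail buffer block, 30 x 30 x 32 mm, loose; origin at the centre of its underside. Leave alone.
Things that resemble listed ones, but are neither listed nor needed, are in the scene too. Several things have the shape of the cassette; the one meant has the colours described above.

How it is judged:
By the outcome, as a careful person would: the job done as asked, in the order asked, and still so for the second after the job is handed in, with the robot touching nothing.
It also fails if it takes over 40 s, if anything falls off the work surface, if the arm or the gripper's body presses on something with over 40 N, if the wrist force passes 120 N, or if a joint passes its speed limit or range.

## Working session

There is one attempt and no reset: what is moved stays moved. The work goes in short steps, Python scripts to look and compute and a shell command to move; the robot and the scene stay as the last step left them, time stands still between calls to the robot, and variables do not carry over. Pictures are saved under pics/ and viewed, at most 10 in all, crops included, and the job is handed in when it is done.

```bash
mkdir -p pics; cat > h.py <<'E'
import numpy as np, cv2
from cell import arm
from scipy.spatial.transform import Rotation as R
def snap(c,name):
    im=arm.get_image(c); cv2.imwrite(f'pics/{name}.png',im[:,:,::-1]); return im
def ray(c,p):
    k=arm.get_calibration(c); K=np.array(k['intrinsics']);T=np.array(k['pose'])
    d=np.linalg.inv(K)@[p[1],p[0],1]; d=T[:3,:3]@[d[0],-d[1],-d[2]]
    return T[:3,3],d
def at(c,p,z):
    o,d=ray(c,p); return o+d*(z-o[2])/d[2]
def proj(c,X):
    k=arm.get_calibration(c); K=np.array(k['intrinsics']);T=np.array(k['pose'])
    q=T[:3,:3].T@(np.array(X)-T[:3,3]); u=K@[q[0],-q[1],-q[2]]; return (u[:2]/u[2])[::-1]
E
python3 - <<'E'
from h import *
o=arm.observe(); print(o)
for c in ['top','scene']:
    snap(c,c+'0')
    for q,z in [('thumb_pad',.032),('lintel',.0275),('stop',.01),('cassette',.018),('dock',0),('polish_red',0),('polish_orange',0),('cream_jar',0),('buffer',0)]:
        print(c,q,[(round(r['conf'],2),np.round(r['point']),at(c,r['point'],z).round(3)) for r in arm.place_of(c,q)[:3]])
a=cv2.imread('pics/top0.png');cv2.imwrite('pics/both.png',cv2.resize(np.hstack([a,cv2.imread('pics/scene0.png')]),(800,300)))
E
```

```text
{'clock': 0.0, 'joints': array([ 1.11335856,  0.4352231 ,  0.02496682,  1.57411547, -0.01155685,
        1.13400417, -0.07509855]), 'dq': array([ 0.00040485, -0.00026616, -0.00177888,  0.00166721,  0.00013306,
       -0.00012094,  0.00063608]), 'joint_efforts': array([-5.58683205e-04, -6.67858744e+01,  9.84957442e-01, -3.14467156e+01,
       -6.04566769e-02,  4.27412486e-02,  9.12459450e-05]), 'position': array([ 0.21703063, -0.58585185,  0.40393751]), 'ee_rot': array([-3.09077528e+00, -5.54117673e-01,  7.23028338e-04]), 'force': array([-0.3526321 ,  0.28727179,  0.66317716]), 'ft_torque': array([ 0.02933316,  0.02208884, -0.05278282]), 'gripper_force': 0.0, 'width': 1.0019814866472754}
top thumb_pad [(0.78, array([179., 428.]), array([ 0.661, -0.275,  0.032])), (0.73, array([274., 304.]), array([ 0.45 , -0.005,  0.032])), (0.55, array([269., 416.]), array([ 0.466, -0.245,  0.032]))]
top lintel [(0.68, array([220., 284.]), array([0.567, 0.039, 0.028]))]
top stop [(0.9, array([193., 272.]), array([0.628, 0.067, 0.01 ]))]
top cassette [(0.98, array([271., 395.]), array([ 0.46 , -0.202,
[... 734 characters left out ...]
y([214., 258.]), array([0.555, 0.042, 0.027])), (0.25, array([170., 246.]), array([0.458, 0.122, 0.028]))]
scene stop [(0.85, array([230., 295.]), array([0.628, 0.065, 0.01 ]))]
scene cassette [(0.93, array([283., 131.]), array([ 0.475, -0.219,  0.018])), (0.86, array([354., 208.]), array([ 0.675, -0.238,  0.018]))]
scene dock [(0.73, array([220., 244.]), array([0.529, 0.03 , 0.   ]))]
scene polish_red [(0.59, array([171., 245.]), array([0.439, 0.142, 0.   ]))]
scene polish_orange [(0.93, array([175., 288.]), array([0.521, 0.187, 0.   ]))]
scene cream_jar [(0.71, array([284., 253.]), array([ 0.639, -0.08 , -0.   ]))]
scene buffer [(0.69, array([267., 194.]), array([ 0.527, -0.116,  0.   ]))]
```

View pics/top0.png

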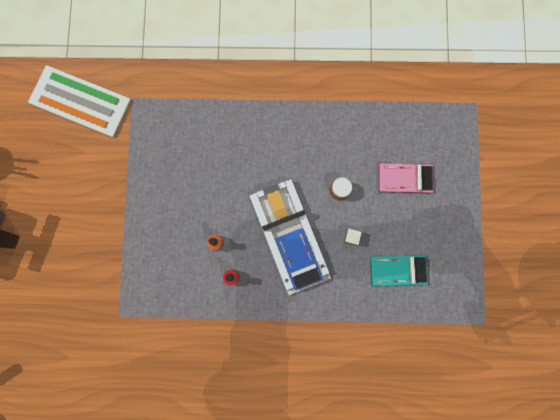

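View pics/scene0.png

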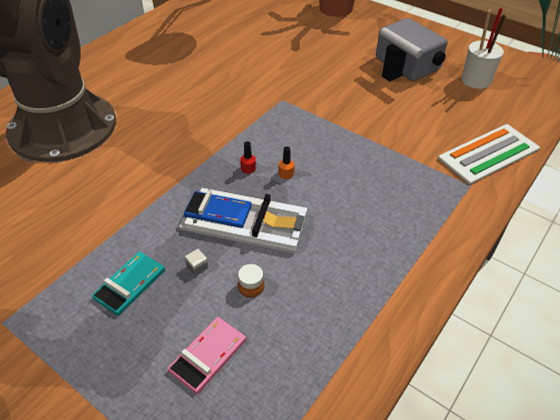

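The blue cassette in the dock is at top (258,296), with its pad at (274,304), entry end lower right and end stop at (193,272). The teal and pink ones are look-alikes. The dock yaw is about 0.385, and tool x is already near that at 0.355. I'll go above the pad with the fingers closed.

```bash
python3 -m inch '0.417 -0.463 0 -0.03 0;0.417 -0.463 0 -0.03 0;0.417 -0.463 0 -0.03 0;0.417 -0.463 0 -0.03 0;0.417 -0.463 0 -0.03 0' 20
cat > w.py <<'E'
from h import *
import sys
def where():
    o=arm.observe();Rm=R.from_rotvec(o['ee_rot']).as_matrix();p=o['position']
    print(o['clock'],p.round(4),'tip',(p+.178*Rm[:,2]).round(4),'yaw',np.arctan2(Rm[1,0],Rm[0,0]).round(3),'F',o['force'].round(1),'w',round(o['width'],3)); return p,Rm
if __name__=='__main__':
    p,Rm=where(); t=np.array(eval(sys.argv[1])); print('tool shift of tip to target',(Rm.T@(t-(p+.178*Rm[:,2]))).round(4))
E
python3 w.py '[.447,-.007,.10]'
```

```text
clock: 1.5
position: [0.3099, -0.3518, 0.4049]
ee_rot: [3.083, 0.6, 0.001]
force: [1.1, 0.0, -0.2]
width: 0.613
gripper_force: 0.0
1.5 [ 0.3099 -0.3518  0.4049] tip [ 0.3099 -0.3519  0.2269] yaw 0.385 F [ 1.1  0.  -0.2] w 0.613
tool shift of tip to target [ 0.2564 -0.2684  0.1268]
```

```bash
python3 -m inch '0.25 -0.27 0.03 0 0;0.25 -0.27 0.03 0 0;0.25 -0.27 0.03 0 0;0.25 -0.27 0.03 0 0;0.25 -0.27 0.03 0 0' >/dev/null; python3 w.py '[.447,-.007,.14]'
```

```text
2.0 [ 0.398  -0.1189  0.3847] tip [ 0.3982 -0.119   0.2067] yaw 0.384 F [ 2.  -1.1  0.1] w 0.18
tool shift of tip to target [ 0.0871 -0.0856  0.0667]
```

```bash
python3 -m inch '0.08 -0.085 0.06 0 0;0.08 -0.085 0.06 0 0;0.08 -0.085 0.06 0 0;0.08 -0.085 0.06 0 0;0.08 -0.085 0.06 0 0' >/dev/null; python3 - <<'E'
from h import *
from w import where
where(); snap('wrist','w1')
for c in ['wrist']:
    for q,z in [('thumb_pad',.032),('lintel',.0275),('stop',.01),('cassette',.018),('dock',0)]:
        print(c,q,[(round(r['conf'],2),np.round(r['point']),at(c,r['point'],z).round(4)) for r in arm.place_of(c,q)[:3]])
where()
E
```

```text
2.5 [ 0.44   -0.0117  0.3242] tip [ 0.4399 -0.0117  0.1462] yaw 0.386 F [ 0.  -0.8  0.3] w 0.003
wrist thumb_pad [(0.79, array([264., 510.]), array([ 0.4655, -0.2389,  0.032 ])), (0.73, array([197., 281.]), array([ 0.4452, -0.01  ,  0.032 ])), (0.37, array([150., 278.]), array([0.4834, 0.0076, 0.032 ]))]
wrist lintel [(0.58, array([ 39., 281.]), array([0.5633, 0.0373, 0.0275]))]
wrist stop []
wrist cassette [(0.69, array([242., 470.]), array([ 0.4682, -0.201 ,  0.018 ]))]
wrist dock [(0.7, array([ 85., 280.]), array([0.5336, 0.0266, 0.    ]))]
2.8 [ 0.4399 -0.0129  0.3249] tip [ 0.4401 -0.013   0.1469] yaw 0.383 F [-0.5  0.   0.1] w 0.005
```

View pics/w1.png

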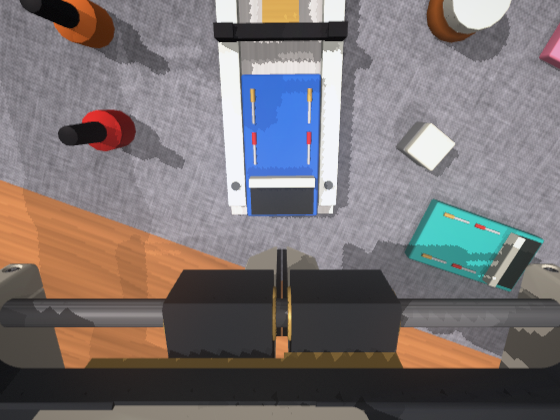

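The close view shows the pad spanning columns 249-315 and rows 189-214, the white rib just ahead of it, and the crossbar at row 30. The dock is nearly aligned with the tool.

```bash
python3 - <<'E'
from h import *
A=[at('wrist',p,.032) for p in [(214.5,251),(214.5,315),(189,249),(189,315)]]
print(np.round(A,4)); r=(A[0]+A[1])/2;f=(A[2]+A[3])/2;print(r,f,np.linalg.norm(f-r))
a=at('wrist',(37,(217+346)/2),.0275);print('bar',a); d=a-r;print('yaw',np.arctan2(d[1],d[0]),'dist bar-rear',np.hypot(*d[:2]))
e=A[2]-A[3];print('yaw from rib',np.arctan2(-e[0],e[1]))
E
python3 w.py '[.4452,-.0095,.032]'
```

```text
[[ 0.4203  0.0092  0.032 ]
 [ 0.4419 -0.0447  0.032 ]
 [ 0.442   0.0191  0.032 ]
 [ 0.4638 -0.035   0.032 ]]
[ 0.43107561 -0.01771257  0.032     ] [ 0.45287295 -0.0079455   0.032     ] 0.02388555971375539
bar [0.56498246 0.0376669  0.0275    ]
yaw 0.3921471566166082 dist bar-rear 0.14490662766633877
yaw from rib 0.38215909322307523
2.8 [ 0.4399 -0.0129  0.3249] tip [ 0.4401 -0.013   0.1469] yaw 0.383 F [-0.5  0.   0.1] w 0.005
tool shift of tip to target [ 0.006  -0.0015  0.1149]
```

```bash
python3 -m inch '0 0.001 0.05 0 0;0 0.001 0.095 0 0;0 0.001 0.107 0 0;0 0.001 0.107 0 0' >/dev/null; python3 w.py '[.4432,-.0125,.032]'; python3 - <<'E'
from h import *
snap('wrist','w2')
k=[r for r in arm.place_of('wrist','thumb_pad')[:2]];print([(r['conf'],r['point'],at('wrist',r['point'],.032)) for r in k])
E
```

```text
3.2 [ 0.4396 -0.0135  0.2159] tip [ 0.4389 -0.0135  0.0379] yaw 0.384 F [ 0.3 -0.5  0.9] w 0.009
tool shift of tip to target [0.0044 0.0007 0.0059]
[(0.8, [249.6, 279.4], array([ 0.44563345, -0.00923037,  0.032     ]))]
```

View pics/w2.png

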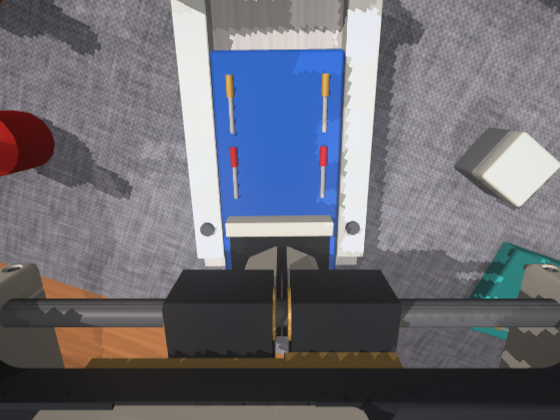

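Fingertips (front at row 248) are over the pad, about 6 mm behind the rib (row 236), and centred. Now I'll press down.

```bash
python3 -m inch '0.003 0 0.003 0 0;0.003 0 0.007 0 0;0.003 0 0.010 0 0;0.003 0 0.013 0 0;0.003 0 0.013 0 0' ; python3 w.py '[.4432,-.0125,.024]'
```

```text
clock: 3.8
position: [0.4441, -0.0117, 0.205]
ee_rot: [3.083, 0.6, 0.004]
force: [0.5, -1.4, 8.6]
width: 0.006
gripper_force: 4.2
3.8 [ 0.4441 -0.0117  0.205 ] tip [ 0.4445 -0.0118  0.027 ] yaw 0.385 F [ 0.5 -1.4  8.6] w 0.006
tool shift of tip to target [-0.0015  0.0002  0.003 ]
```

```bash
python3 -m inch '0 0 0.002 0 0;0 0 0.004 0 0;0 0 0.004 0 0' ; python3 w.py '[.4432,-.0125,.024]'
```

```text
clock: 4.1
position: [0.444, -0.0116, 0.2021]
ee_rot: [3.082, 0.6, 0.005]
force: [-4.1, -0.9, 25.9]
width: 0.007
gripper_force: 13.2
4.1 [ 0.444  -0.0116  0.2021] tip [ 0.4446 -0.0117  0.0241] yaw 0.385 F [-4.1 -0.9 25.9] w 0.007
tool shift of tip to target [-0.0016  0.0002  0.0001]
```

```bash
python3 -m inch '0.006 0 0 0 0;0.014 0 0 0 0;0.022 0 0 0 0;0.030 0 0 0 0;0.030 0 0 0 0' ; python3 w.py '[.4432,-.0125,.024]';python3 - <<'E'
from h import *
snap('wrist','w3')
E
```

```text
clock: 4.6
position: [0.4716, -0.0008, 0.2021]
ee_rot: [3.082, 0.6, 0.002]
force: [-5.2, -2.2, 28.4]
width: 0.006
gripper_force: 14.2
4.6 [ 0.4716 -0.0008  0.2021] tip [ 0.4719 -0.001   0.0241] yaw 0.384 F [-5.2 -2.2 28.4] w 0.006
tool shift of tip to target [-0.0309 -0.0001  0.0001]
```

View pics/w3.png

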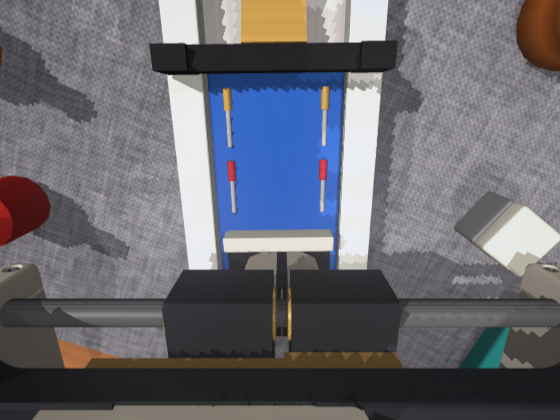

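The cassette is flat in the channel with its front edge at the crossbar (row 70), and the fingers sit behind the rib. I'll keep pushing.

```bash
python3 -m inch '0.008 0 0 0 0;0.016 0 0 0 0;0.024 0 0 0 0;0.032 0 0 0 0;0.032 0 0 0 0' ; python3 w.py '[.4432,-.0125,.024]';python3 -m inch '0.008 0 0 0 0;0.016 0 0 0 0;0.022 0 0 0 0;0.022 0 0 0 0' ; python3 w.py '[.4432,-.0125,.024]';python3 - <<'E'
from h import *
snap('wrist','w4'); snap('scene','s4')
E
```

```text
clock: 5.15
position: [0.4995, 0.0104, 0.2021]
ee_rot: [3.081, 0.598, -0.006]
force: [-14.1, -5.4, 38.0]
width: 0.005
gripper_force: 19.0
5.15 [0.4995 0.0104 0.2021] tip [0.4989 0.0098 0.0241] yaw 0.384 F [-14.1  -5.4  38. ] w 0.005
tool shift of tip to target [-0.06   -0.0002  0.0003]
clock: 5.55
position: [0.5203, 0.0188, 0.2021]
ee_rot: [3.081, 0.599, -0.003]
force: [-11.5, -4.3, 31.7]
width: 0.008
gripper_force: 16.1
5.55 [0.5203 0.0188 0.2021] tip [0.52   0.0183 0.0241] yaw 0.384 F [-11.5  -4.3  31.7] w 0.008
tool shift of tip to target [-0.0828 -0.0002  0.0004]
```

View pics/w4.png

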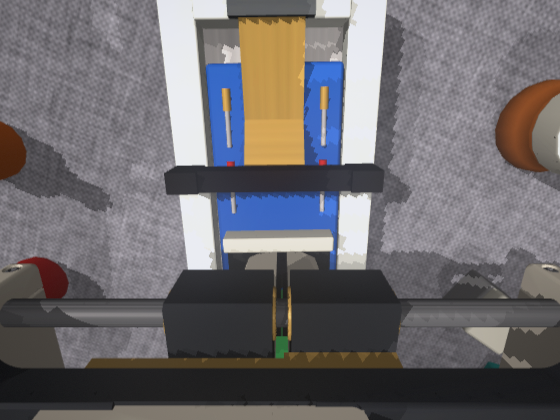

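The cassette is under the leaf. Its front is at row 63 and the stop at about row 18, so roughly 21 mm remain.

```bash
python3 -m inch '0.007 0 0 0 0;0.013 0 0 0 0;0.018 0 0 0 0;0.018 0 0 0 0' ; python3 w.py '[.4432,-.0125,.024]';python3 -m inch '0.002 0 0 0 0;0.004 0 0 0 0;0.004 0 0 0 0' ; python3 w.py '[.4432,-.0125,.024]'
```

```text
clock: 6.05
position: [0.5359, 0.0252, 0.2021]
ee_rot: [3.081, 0.598, -0.008]
force: [-17.0, -6.1, 36.0]
width: 0.01
gripper_force: 18.5
6.05 [0.5359 0.0252 0.2021] tip [0.5351 0.0245 0.0241] yaw 0.384 F [-17.   -6.1  36. ] w 0.01
tool shift of tip to target [-0.099  -0.0001  0.0006]
clock: 6.35
position: [0.5371, 0.0256, 0.202]
ee_rot: [3.08, 0.597, -0.018]
force: [-28.2, -9.5, 51.5]
width: 0.004
gripper_force: 25.4
6.35 [0.5371 0.0256 0.202 ] tip [0.5352 0.0245 0.024 ] yaw 0.383 F [-28.2  -9.5  51.5] w 0.004
tool shift of tip to target [-0.0992 -0.0001  0.0012]
```

```bash
python3 - <<'E'
from h import *
snap('wrist','w5')
E
```

```text
(no output)
```

View pics/w5.png

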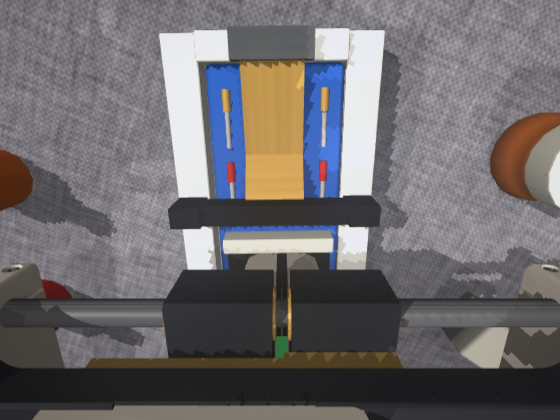

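The cassette is against the stop (front edge meets it at row 64). I'll ease the forward push while lifting, then rise clear.

```bash
python3 -m inch '-0.003 0 -0.001 0 0;-0.004 0 -0.003 0 0;-0.005 0 -0.006 0 0;-0.006 0 -0.015 0 0;-0.006 0 -0.04 0 0' ;python3 -m inch '-0.03 0 -0.05 0 0;-0.08 0 -0.09 0 0;-0.08 0 -0.09 0 0;-0.08 0 -0.09 0 0'; python3 w.py '[.4432,-.0125,.024]'; python3 - <<'E'
from h import *
snap('wrist','w6'); a=snap('scene','s6'); cv2.imwrite('pics/s6c.png',cv2.resize(a[150:310,120:340,::-1],None,fx=3,fy=3,interpolation=2))
for q,z in [('polish_red',0),('polish_orange',0),('cream_jar',0),('buffer',0),('thumb_pad',.024),('stop',.01)]:
    print(q,[(round(r['conf'],2),at('scene',r['point'],z).round(3)) for r in arm.place_of('scene',q)[:2]])
E
```

```text
clock: 6.9
position: [0.5353, 0.0258, 0.2396]
ee_rot: [-3.083, -0.601, 0.005]
force: [0.4, -0.0, 1.0]
width: 0.002
gripper_force: 0.0
clock: 7.3
position: [0.4608, -0.0049, 0.3329]
ee_rot: [3.082, 0.598, 0.005]
force: [-0.2, 0.8, -0.9]
width: 0.007
gripper_force: 0.0
7.3 [ 0.4608 -0.0049  0.3329] tip [ 0.4615 -0.0051  0.1549] yaw 0.384 F [-0.2  0.8 -0.9] w 0.007
tool shift of tip to target [-0.0202 -0.0003  0.1309]
polish_red [(0.92, array([ 0.448,  0.141, -0.   ]))]
polish_orange [(0.63, array([0.513, 0.189, 0.   ]))]
cream_jar [(0.88, array([ 0.637, -0.082,  0.   ]))]
buffer [(0.75, array([ 0.526, -0.113,  0.   ])), (0.64, array([0.54 , 0.065, 0.   ]))]
thumb_pad [(0.85, array([ 0.672, -0.278,  0.024])), (0.7, array([ 0.464, -0.253,  0.024]))]
stop [(0.84, array([0.629, 0.068, 0.01 ]))]
```

View pics/w6.png

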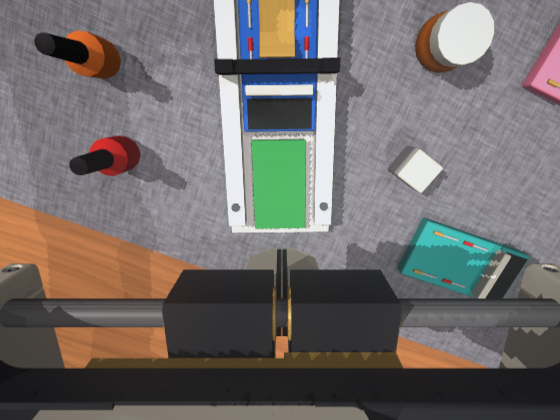

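View pics/s6c.png

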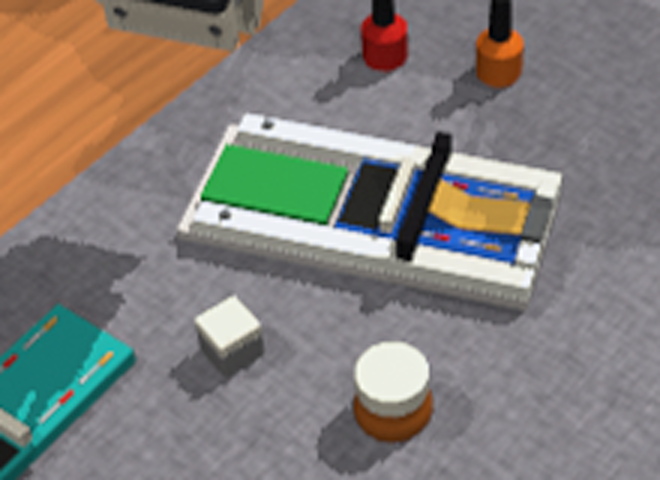

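Both pictures show the green bed up behind the cassette, the cassette by the stop, and the side objects where they were. One numeric check remains on whether it slid back.

```bash
python3 - <<'E'
from h import *
u=np.array([np.cos(.385),np.sin(.385)])
f=lambda r,z,c=280:at('wrist',(r,c),z)[:2]@u
l=f(74,.0275); print('dock x: cass rear',.032+f(131.5,.024)-l,'bed front',.032+f(139,.018)-l,'bed rear',.032+f(229,.018)-l)
E
```

```text
dock x: cass rear -0.014189946092456607 bed front -0.02125283397557043 bed rear -0.10831181347976493
```

Relative to the bed edges (−23 and −110 mm, both reading about 1.7 mm high), the cassette's rear is at about −15 to −16 mm, which is home.

```bash
python3 -c "
from cell import arm
print(arm.sign_off())"
```

```text
the job is handed in; nothing more can be done
None
```

The cassette is pushed under the leaf spring and home against the end stop, with the bed up behind it. The gripper is clear, the bottles, jar and buffer block are where they stood, and the job was handed in at about 8 s.

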